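# Hold a dry-storage canister lid at its purge position

### The arm

A 6-joint arm with a two-finger parallel gripper is mounted at the origin on a cart in front of the work surface, level with it; the furniture and walls round the work are solid. World frame = base frame: x ahead of the robot, y to its left, z up, the work surface at z = 0. Lengths are in m, angles in rad, forces in N, time in s.
With the tool pointing down it reaches from about 0.25 to 0.85 m from the base axis. Payload 12.5 kg.
Tool frame: the origin (TCP) lies on the mounting face of the last link; the fingertips stand 186 mm ahead of it and the grasp point (between the pads) lies 167 mm ahead of it; z points along the fingers, y is the line along which they close (so a half turn about z gives the same grasp; the last joint's range is limited). The gripper opens to 93 mm and grips with 3 to 60 N. Pads are 15 mm wide; open, the fingers measure 128 mm over their backs; the gripper's body (75 mm by 188 mm) begins 65 mm behind the grasp point.
Start: joints at [1.069, 0.351, 1.652, -0, 1.139, -0.085], TCP at [0.223, 0.503, 0.405] pointing down, gripper open.
Joint ranges: [-2.75, 2.75], [-0.79, 2.1], [0.01, 2.65], [-1.57, 4.71], [0.07, 3.14], [-2.87, 2.87]. Speed limits (rad/s): [2.22, 2.22, 2.79, 3.14, 3.14, 3.14].

### API

Orientations are given as a unit quaternion [x, y, z, w].
In Python, from cell import robot gives the robot as it stands.
- The arm moves only by the tool apply_moves, never from a script. Its argument "series" is text: rows parted by semicolons, each of 6 numbers parted by spaces: the shift along the tool's x, y, z in m, then the turn, a rotation vector about the tool's x, y, z in degrees. A call has 1 to 5 rows; each row is the pose to reach, as a shift and turn from the pose commanded when the call began, along the tool's axes at that moment; what a row does not reach only later rows make up. A row lasts 1/8 s, in which the tool goes at most 62.5 mm and 10.7 degrees, less where a joint would pass 70% of its speed; a pose out of reach is approached as far as the arm can. A call with a gripper value outside its range is refused whole. "gripper" is the finger opening in m, from 0 to 0.093, set as the call begins (left out, the last holds). The fingers move at their own pace and stop on an object; "grip_force" is the grip in N (left out, the last holds). Time passes only in rows, so rows that repeat a pose let the fingers close. It gives the time, the measured TCP pose, the force, the opening and the grip force at its end, in the units of the state.
- robot.sense(): the state, without advancing time (a new reading comes with each control period).
- robot.snapshot(name): name is "side" or "top" or "wrist"; returns the picture (420x560x3 uint8, red, green, blue); there is no depth.
- robot.camera_info(name): a dict with "fov_y" (degrees; the focal length in pixels is half the picture's height over the tangent of half this angle, whatever the lens; pixels are square), "cx", "cy" (the principal point, pixels), "k1" (the pictures are not rectified: a ray, as slopes to the right and down, at radius r is drawn at 1 + k1 r^2 times it, then the intrinsics apply), "world_to_cam" (4x4, takes a point from world to camera coordinates); the wrist camera has in their place "hand_eye" (4x4, takes a point from camera to tool coordinates, whose origin is the TCP and whose axes are the flange's). Camera axes: x right, y down, z forward; pixel columns grow to the right and rows downward; lengths in m; the calibration is good to about 2 mm. A picture is of the moment at which its call begins: read the wrist's pose just before it. camera_info takes no time and is no camera call.
- robot.sign_off(): hands the job in; it is judged then, once.
The state is a dict: "time_s": time; "q": joint angles; "qvel": joint speeds; "tau": joint torques, N m; "position": TCP position; "orientation": TCP orientation; "ft_force": force on the tool from outside, world axes, zero at the start; "ft_torque": the same for the moment, N m; "grip_width": finger opening in m; "finger_force": force on a finger pad.
Only numpy, scipy, OpenCV 4.12 (cv2) and the standard library are available. Lean on these libraries where they do the work, as an engineer would, in place of code of your own. Each camera call takes 0.05 s, during which the arm holds its last target. There are 200 camera calls.

### The job

Turn the indexer by its upright handle post, counter-clockwise seen from above, until the open canister clicks into the detent at the plunger block. Then put the bayonet lid on that canister fully home, its bar in line with the two slots, and twist it clockwise half-way to the lock (45 of the 90 degrees, where the bar points at the long rib), never as far as the lock. A spring turns the lid back, so finish still gripping it there, lid flush and indexer in its detent, and leave everything else on the bench where it is.

Things in the scene. Friction and masses are not known exactly. Their poses are not given: they have to be found in the camera images.
- turntable (a joint): angle of the indexer's turntable, rad, positive counter-clockwise from above. The detent is at 0 (open canister next to the plunger block); starts at -1.4 to -0.9, hard stop at +0.4. Friction about 0.04 N m; the last 0.15 rad before 0 take some 6 to 12 N at the post to snap a sprung roller over a pip, then the roller centres and holds the table at 0
- indexer_axis (a point): point on the turntable's vertical axis at its upper face, 28 mm above the bench. Axes of the fixed base: z up, -x towards the square aluminium plunger block (36 mm wide, 34 high, centre 140 mm from the axis). Base disc 230 mm across, turntable 200 mm. It carries two steel canisters, 74 mm across, opposite each other, centres 52 mm from the axis
- other_lid (a point): the lid on the other, already closed canister: looks like the loose lid, is fixed; this point is in its bar, 116 mm above the bench, bar top at 132 mm. Leave it
- handle_post (a point): the turntable's upright round steel post, 16 mm across, 80 mm from the axis, a quarter turn counter-clockwise from the open canister; this point is on its centre line, 82 mm above the bench and 20 mm below its top (102 mm); it turns with the table
- mouth (a point): centre of the open canister's mouth on its top face, 88 mm above the bench; turns with the table. x along its two opposite slots, z up. The top is a 5 mm ledge with a hole 34 mm across and two slots 12 mm wide reaching 31 mm from the centre; below lies a brass rotor with matching slots
- canister_foot (a point): the open steel canister, 74 mm across, 60 mm high, fixed on the turntable; this point is under its centre, 28 mm above the bench, axes as the mouth's. On its outer wall, seen from above: a long vertical rib 45 degrees clockwise from each slot (half-way) and a pair of short ribs 90 degrees clockwise (lock)
- rotor (a joint): turn of the rotor in the open canister, carried by the lid's lugs, rad, positive clockwise from above: 0 at rest, slots in line; 0.785 half-way; 1.57 locked (end stop). A spring turns it back with 0.03 N m at 0 to 0.16 N m at 1.57. The lugs have up to 2 mm play, so it reads up to 0.09 less than the lid's own turn
- lid_grip (a point): where to grip the loose grey lid's bar: on its axis, 44 mm above the lid's underside; z up, x along bar and lugs (either way round is the same). Bar 50 mm long, 18 thick, 38 high (from 22 mm below to 16 mm above this point). The lid stands on its lugs on the bench. Fully home, this point is 28 mm above the mouth point; once twisted, the lid has 3 mm play upwards
- lid: the same lid, origin at the centre of its underside. Plug 30 mm across and 16 long with two round steel lugs at its lower end, 8 mm thick, 50 mm over their tips; above it a flange 64 mm across, 6 thick (16 to 22 mm above the origin), then the bar to 60 mm. About 0.12 kg
- brass_bush: brass bush, 26 mm across, 17 high; bystander
- copper_ring: copper ring, 26 mm across, 6 high; bystander
- solder_spool: solder spool, 54x62x38 mm; bystander
- hex_key: hex key, 77 mm long; bystander
Things that resemble listed ones, but are neither listed nor needed, are in the scene too. What is shaped like the lid but turquoise is not meant.

How it is judged:
On the way, in this order (a step that is already met when the one before it is completed fails the run):
1. the turntable stands still in its detent (value of joint turntable between -0.05 and 0.05 rad and velocity of joint turntable between -0.05 and 0.05 rad/s), for 0.3 s.
2. the lid is fully home on the open canister, not yet twisted (horizontal distance between lid_grip and mouth below 0.006 m and z of lid_grip in the frame of mouth below 0.032 m and angle between lid_grip's own z axis and vertical below 0.12 rad and value of joint rotor below 0.25 rad and value of joint turntable between -0.05 and 0.05 rad), for 0.1 s.
3. the lid is twisted half-way and held by the gripper (horizontal distance between lid_grip and mouth below 0.006 m and z of lid_grip in the frame of mouth below 0.032 m and angle between lid_grip's own z axis and vertical below 0.12 rad and value of joint rotor between 0.57 and 0.9 rad and contact force between the fingers and lid above 2 N), for 0.2 s.
At the end, for the whole second after the job is handed in: The turntable is within 0.05 rad of its detent; the lid lies on the open canister within 6 mm of its axis, upright within 0.12 rad and its flange less than 4 mm above the rim; the rotor stands still between 0.57 and 0.90 rad (half-way); and the fingers still grip the lid with more than 2 N (all of step 3 and value of joint turntable between -0.05 and 0.05 rad and velocity of joint rotor between -0.1 and 0.1 rad/s); the arm keeps its last pose, push and grip.
It fails at once if the lid is turned on to the lock (value of joint rotor above 1.3 rad).
It fails at once if a bystander is moved by more than 3 cm (distance of any of brass_bush, copper_ring, solder_spool, hex_key from where it was at the start of the episode above 0.03 m).
It also fails if it takes over 58 s, if anything falls off the work surface, if the arm or the gripper's body presses on something with over 40 N, if the wrist force passes 120 N, or if a joint passes its speed limit or range.

## Working session

There is one attempt and no reset: what is moved stays moved. The work goes in short steps, Python scripts to look and compute and a tool call to move; the robot and the scene stay as the last step left them, time stands still between calls to the robot, and variables do not carry over. Pictures are saved under pics/ and viewed, at most 10 in all, crops included, and the job is handed in when it is done.

Besides the shell and the picture viewer there is one more tool, called after "Call:" as name(argument=value, ...), one argument or row to a line, values as JSON. apply_moves: Moves the arm, as the interface text tells. Its arguments: {"type":"object","properties":{"series":{"type":"string"},"gripper":{"type":"number"},"grip_force":{"type":"number"}},"required":["series"]}

```bash
ls; mkdir -p pics; cat > h.py <<'E'
import numpy as np, cv2
from cell import robot
from scipy.spatial.transform import Rotation as R
def cam(name,s=None):
    c=robot.camera_info(name); f=210/np.tan(np.radians(c['fov_y'])/2)
    if name=='wrist':
        T=np.eye(4);T[:3,:3]=R.from_quat(s['orientation']).as_matrix();T[:3,3]=s['position']
        M=T@np.array(c['hand_eye'])
    else: M=np.linalg.inv(np.array(c['world_to_cam']))
    return c,f,M
def ray(cm,u,v):
    c,f,M=cm
    K=np.array([[f,0,c['cx']],[0,f,c['cy']],[0,0,1.]])
    x,y=(u-c['cx'])/f,(v-c['cy'])/f
    a,b=x,y
    for _ in range(30):
        r=a*a+b*b; a,b=x/(1+c['k1']*r),y/(1+c['k1']*r)
    d=M[:3,:3]@np.array([a,b,1.]); return M[:3,3],d/np.linalg.norm(d)
def onz(cm,u,v,z):
    o,d=ray(cm,u,v); return o+d*(z-o[2])/d[2]
def proj(cm,p):
    c,f,M=cm; q=np.linalg.inv(M)@np.append(p,1); a,b=q[0]/q[2],q[1]/q[2]; k=1+c['k1']*(a*a+b*b)
    return np.array([c['cx']+f*a*k,c['cy']+f*b*k])
def snap(name,fn):
    s=robot.sense(); im=robot.snapshot(name); cv2.imwrite('pics/'+fn,im[:,:,::-1]); return s,im
E
python3 - <<'E'
from h import *
import json
for n in ['top','side','wrist']:
    s,im=snap(n,n+'0.png'); json.dump({k:(v if not hasattr(v,'tolist') else v.tolist()) for k,v in s.items()},open('pics/'+n+'0.json','w'))
    c,f,M=cam(n,s); print(n,f,c['cx'],c['cy'],c['k1'],np.round(M,3).tolist())
print(s)
a=cv2.imread('pics/top0.png');cv2.imwrite('pics/top0b.png',cv2.resize(a,(800,600),interpolation=cv2.INTER_CUBIC))
E
```

```text
pics
top 395.7123932687352 277.59994028616563 209.844966582935 0.017983513597629893 [[0.029, -0.989, 0.145, 0.452], [-1.0, -0.029, 0.002, 0.058], [0.002, -0.145, -0.989, 1.01], [0.0, 0.0, 0.0, 1.0]]
side 395.410769691272 269.7404950437677 209.77691410546774 0.040448769350818335 [[-0.999, 0.028, -0.03, 0.6], [0.041, 0.618, -0.785, 0.824], [-0.003, -0.786, -0.618, 0.701], [0.0, 0.0, 0.0, 1.0]]
wrist 357.10275011968076 280.3622125812691 216.20939819961643 -0.04463656080406469 [[0.405, 0.886, 0.227, 0.16], [0.915, -0.391, -0.102, 0.53], [-0.001, 0.249, -0.968, 0.384], [0.0, 0.0, 0.0, 1.0]]
{'time_s': 0.1, 'q': array([ 1.06940050e+00,  3.51160670e-01,  1.65239667e+00, -2.44149359e-05,
        1.13908228e+00, -8.45686411e-02]), 'qvel': array([ 0.00103092, -0.00263538, -0.00239447, -0.00102742,  0.00039562,
        0.00101004]), 'tau': array([ 9.94827569e-04, -4.98029101e+01, -2.85708117e+01,  6.99529471e-02,
        2.38887768e-02, -8.36615368e-05]), 'position': array([0.22257379, 0.50281015, 0.40425313]), 'orientation': array([ 2.06903053e-01,  9.78361310e-01, -5.04380211e-04, -1.40574959e-04]), 'ft_force': array([ 0.46596119, -0.07588522,  0.65854371]), 'ft_torque': array([-0.0047973 ,  0.03742865, -0.00107671]), 'finger_force': 0.0, 'grip_width': 0.09301676699519293}
```

View pics/top0b.png

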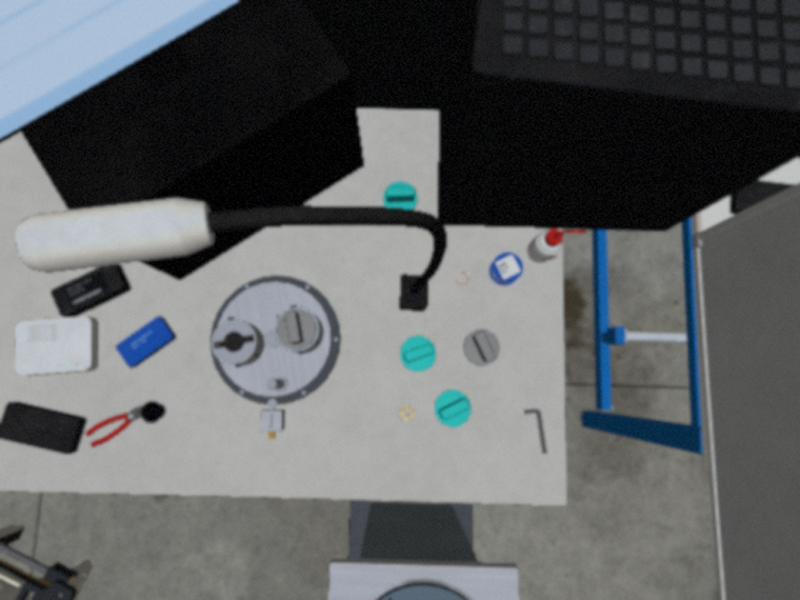

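View pics/side0.png

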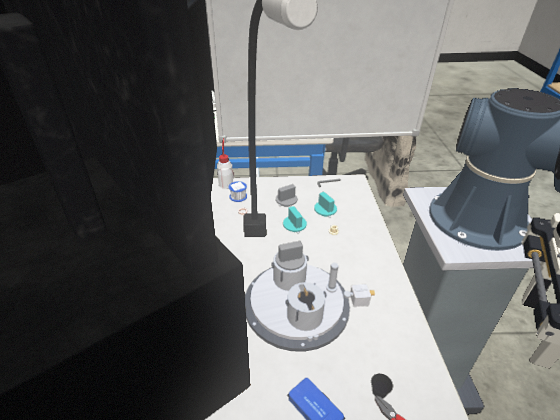

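Top (800x600 scale): indexer centred ~(275,339), open canister (235,342), closed one with fixed lid (297,327), post (278,384), plunger block (271,420). Lid-like things: turquoise at (418,353), (452,408), (400,197), and grey loose at (482,347). The grey loose one is the lid, as the fixed grey one sits on the canister. The lamp stands at (413,292), with its neck arching left over the bench.

```bash
python3 - <<'E'
from h import *
t=cam('top'); sd=cam('side'); S=1/1.4286
g=lambda u,v,z:np.round(onz(t,u*S,v*S,z),3)
for n,u,v,z in [('axis',275,339,.02),('canister',236,342,.088),('closed top',297,325,.132),('post top',274,384,.102),('block',271,420,.034),('lid bar',484,346,.06),('lampbase',413,292,.03),('bush',406,412,.017),('spool',507,267,.038),('tl1',418,353,.06),('tl2',453,406,.06),('cabinet edge',440,222,0),('cab2',180,278,0),('cab3',363,165,0)]: print(n,g(u,v,z))
im=cv2.imread('pics/top0.png')
# side: check
for n,u,v,z in [('open can',306,297,.088),('post top',334,266,.102),('lid top',286,187,.06),('bush',334,229,.017)]: print(n,np.round(onz(sd,u,v,z),3))
# lamp neck triangulation: side ray at (252,100),(258,20) vs top neck
o,d=ray(sd,289,12)
for y in [.2,.3,.4,.5]: print('head',np.round(o+d*(y-o[1])/d[1],3))
for uv in [(252,150),(250,90),(255,30),(262,2)]:
    o,d=ray(sd,*uv); 
    for y in [0.05,0,.1]: print(uv,np.round(o+d*(y-o[1])/d[1],3), (proj(t,o+d*(y-o[1])/d[1])/S).round())
E
```

```text
axis [0.521 0.271 0.02 ]
canister [0.51  0.319 0.088]
closed top [0.536 0.214 0.132]
post top [0.444 0.251 0.102]
block [0.383 0.266 0.034]
lid bar [ 0.517 -0.089  0.06 ]
lampbase [0.61  0.032 0.03 ]
bush [0.402 0.038 0.017]
spool [ 0.658 -0.131  0.038]
tl1 [0.502 0.022 0.06 ]
tl2 [ 0.416 -0.038  0.06 ]
cabinet edge [ 0.747 -0.015  0.   ]
cab2 [0.628 0.453 0.   ]
cab3 [0.852 0.131 0.   ]
open can [0.511 0.324 0.088]
post top [0.446 0.257 0.102]
lid top [ 0.519 -0.092  0.06 ]
bush [0.402 0.044 0.017]
head [0.548 0.2   0.57 ]
head [0.556 0.3   0.591]
head [0.564 0.4   0.612]
head [0.573 0.5   0.633]
(252, 150) [0.61  0.05  0.262] [405. 264.]
(252, 150) [0.61  0.    0.234] [440. 269.]
(252, 150) [0.609 0.1   0.29 ] [367. 259.]
(250, 90) [0.609 0.05  0.398] [407. 239.]
(250, 90) [0.61  0.    0.379] [450. 244.]
(250, 90) [0.609 0.1   0.418] [361. 234.]
(255, 30) [0.596 0.05  0.509] [409. 223.]
(255, 30) [0.596 0.    0.497] [462. 228.]
(255, 30) [0.597 0.1   0.522] [353. 217.]
(262, 2) [0.583 0.05  0.554] [410. 224.]
(262, 2) [0.582 0.    0.545] [469. 230.]
(262, 2) [0.584 0.1   0.564] [349. 217.]
```

```bash
cat >> h.py <<'E'
def plan(goal,yaw=None,s=None):
    "shift in tool axes (mm) and turn about tool z (deg) to TCP goal with tool y at world angle yaw (deg, mod 180)"
    s=s or robot.sense(); A=R.from_quat(s['orientation']).as_matrix()
    y0=np.degrees(np.arctan2(A[1,1],A[0,1])); 
    out=A.T@(np.array(goal)-s['position'])*1000
    # full rotation to vertical
    if yaw is None: yaw=y0
    d=(yaw-y0+90)%180-90; a=np.radians(y0+d)
    y=np.array([np.cos(a),np.sin(a),0]); z=np.array([0,0,-1.]); x=np.cross(y,z)
    G=np.stack([x,y,z],1); rv=R.from_matrix(A.T@G).as_rotvec(degrees=True)
    print('t',round(s['time_s'],2),'pos',s['position'].round(4),'yaw',round(y0,1),'q6',round(s['q'][5],2),'shift mm',out.round(1),'turn',rv.round(2))
E
python3 -c "
from h import *
plan([.445,.254,.36],0)"
```

```text
t 0.15 pos [0.2226 0.5028 0.4044] yaw 66.1 q6 -0.08 shift mm [-304.1 -137.5   44.5] turn [-4.000e-02  2.000e-02  6.612e+01]
```

Call:
apply_moves(
  series="-0.304 -0.1375 0.0445 0 0 66; -0.304 -0.1375 0.0445 0 0 66; -0.304 -0.1375 0.0445 0 0 66; -0.304 -0.1375 0.0445 0 0 66; -0.304 -0.1375 0.0445 0 0 66",
  gripper=0.05,
)

```text
time_s: 0.78
position: [0.4301, 0.2702, 0.3632]
orientation: [0.629, 0.777, 0.0, 0.0]
ft_force: [0.3, 1.3, -1.1]
grip_width: 0.0511
finger_force: 0.0
```

```bash
python3 -c "
from h import *
plan([.445,.254,.36],0)"
```

```text
t 0.78 pos [0.4301 0.2702 0.3632] yaw 12.1 q6 0.26 shift mm [-19.   11.2   3.2] turn [ 1.000e-02 -0.000e+00  1.205e+01]
```

Call:
apply_moves(
  series="-0.019 0.011 0.003 0 0 12; -0.019 0.011 0.003 0 0 12; -0.019 0.011 0.003 0 0 12",
)

```text
time_s: 1.15
position: [0.4434, 0.2563, 0.3604]
orientation: [0.703, 0.711, -0.0, -0.0]
ft_force: [-0.1, -0.3, -0.0]
grip_width: 0.0501
finger_force: 0.0
```

```bash
python3 - <<'E'
from h import *
plan([.445,.254,.36],0)
s,im=snap('wrist','w1.png'); cm=cam('wrist',s)
print(cm[2].round(3).tolist())
print('post pred',proj(cm,[.445,.254,.102]),'grasp',proj(cm,s['position']-[0,0,.167]))
E
```

```text
t 1.15 pos [0.4434 0.2563 0.3604] yaw 0.6 q6 0.42 shift mm [-2.3  1.6  0.4] turn [-0.02 -0.    0.59]
[[1.0, 0.01, 0.002, 0.443], [0.011, -0.968, -0.25, 0.325], [-0.001, 0.25, -0.968, 0.34], [0.0, 0.0, 0.0, 1.0]]
post pred [282.40482184 229.15721891] grasp [279.83580977 282.59516519]
```

View pics/w1.png

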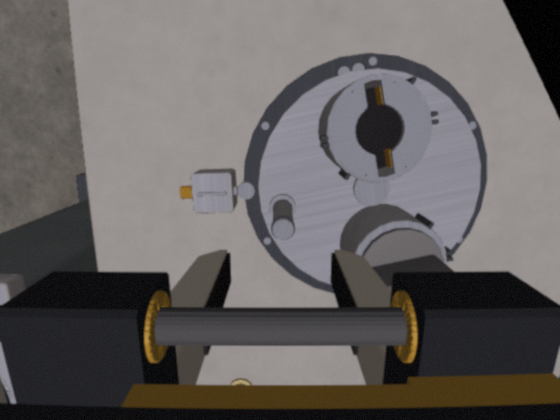

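Wrist view: post top at (284,229), as predicted; open mouth at (380,130), slots running from (374,90) to (386,172); turntable hub (371,190), plunger block (213,193), detent roller (247,191).

```bash
python3 - <<'E'
from h import *
s=robot.sense(); cm=cam('wrist',s)
im=cv2.imread('pics/w1.png')
for n,u,v,z in [('post',284,229,.102),('mouth',380,130,.088),('slot1',374,87,.088),('slot2',386,174,.088),('hub',371,190,.03),('block',213,193,.034)]: print(n,onz(cm,u,v,z).round(4))
# base disc contour: dark ring outer
g=cv2.cvtColor(im,cv2.COLOR_BGR2GRAY); 
# radial edge search of turntable (light) / dark ring boundary at z=.028
c0=np.array([.521,.271]); P=[]
for a in np.radians(np.arange(0,360,4)):
    rs=np.arange(.09,.114,.0005); v=[]
    pr=[proj(cm,[c0[0]+r*np.cos(a),c0[1]+r*np.sin(a),.028]) for r in rs]
    if max(p[1] for p in pr)>245 or min(p[1] for p in pr)<5: continue
    v=cv2.GaussianBlur(g,(3,3),0)[[int(round(p[1])) for p in pr],[int(round(p[0])) for p in pr]].astype(float)
    d=np.diff(v,n=1); i=np.argmin(d)
    if d[i]<-15: P.append(c0+rs[i]*np.array([np.cos(a),np.sin(a)]))
P=np.array(P); 
for _ in range(4):
    A=np.c_[2*P,np.ones(len(P))]; x=np.linalg.lstsq(A,(P**2).sum(1),rcond=None)[0]; r=np.sqrt(x[2]+x[0]**2+x[1]**2)
    e=np.abs(np.linalg.norm(P-x[:2],axis=1)-r); P=P[e<max(.002,np.median(e)*2)]
print('axis',x[:2],r,len(P))
plan([.445,.2535,.249],0)
E
```

```text
post [0.446  0.2543 0.102 ]
mouth [0.5116 0.3221 0.088 ]
slot1 [0.5054 0.3503 0.088 ]
slot2 [0.5182 0.2917 0.088 ]
hub [0.5234 0.2697 0.03  ]
block [0.3846 0.2662 0.034 ]
axis [0.52278258 0.27169995] 0.09884097575486783 52
t 1.2 pos [0.4433 0.2564 0.3605] yaw 0.6 q6 0.42 shift mm [ -2.9   1.7 111.5] turn [-0.01 -0.    0.62]
```

Call:
apply_moves(
  series="-0.003 0.0025 0.05 0 0 0.6; -0.003 0.0025 0.11 0 0 0.6; -0.003 0.0025 0.111 0 0 0.6; -0.003 0.0025 0.111 0 0 0.6",
)

```text
time_s: 1.7
position: [0.4467, 0.2535, 0.2513]
orientation: [0.708, 0.707, 0.001, 0.0]
ft_force: [-0.2, 0.6, 0.3]
grip_width: 0.0496
finger_force: 0.0
```

Call:
apply_moves(
  series="0 0 0 0 0 0; 0 0 0 0 0 0; 0 0 0 0 0 0; 0 0 0 0 0 0",
  gripper=0.008,
  grip_force=25,
)

```text
time_s: 2.2
position: [0.4456, 0.2525, 0.2495]
orientation: [0.708, 0.706, -0.002, -0.001]
ft_force: [-1.6, -0.9, 10.7]
grip_width: 0.0161
finger_force: 25.0
```

```bash
python3 - <<'E'
from h import *
s=robot.sense(); print(s['position'],s['grip_width'],s['finger_force'],s['ft_force']); plan(s['position'],0)
c=np.array([.5228,.2717]); p0=s['position'][:2]
v=p0-c; r0=np.linalg.norm(v); a0=np.degrees(np.arctan2(v[1],v[0]))%360; print(r0,a0)
A=R.from_quat(s['orientation']).as_matrix()
p=lambda a:c+(.08)*np.array([np.cos(np.radians(a)),np.sin(np.radians(a))])
prev=a0;base=p0
for i in range(1,25):
    a=min(a0+5*i, 262) if a0+5*i<262 else 262+2*(a0+5*i-262)/5
    if a>274.5: break
    d=A.T@np.append(p(a)-base,0); print(round(a,1),d.round(4)[:2])
    if i%5==0: base=p(a);print('--')
E
```

```text
[0.44555171 0.25253741 0.24952615] 0.016064840263820022 25.031606554985046 [-1.62962761 -0.88050387 10.68560979]
t 2.2 pos [0.4456 0.2525 0.2495] yaw -0.2 q6 0.43 shift mm [0. 0. 0.] turn [-0.2   0.07 -0.2 ]
0.0795895903769914 193.9318460739174
198.9 [-0.0068  0.0016]
203.9 [-0.0133  0.0042]
208.9 [-0.0195  0.0073]
213.9 [-0.0255  0.011 ]
218.9 [-0.0311  0.0151]
--
223.9 [-0.0052  0.0046]
228.9 [-0.01    0.0097]
233.9 [-0.0143  0.0152]
238.9 [-0.0182  0.021 ]
243.9 [-0.0215  0.0272]
--
248.9 [-0.0028  0.0064]
253.9 [-0.005  0.013]
258.9 [-0.0066  0.0198]
262.8 [-0.0074  0.0251]
264.8 [-0.0077  0.0279]
--
266.8 [-0.0002  0.0028]
268.8 [-0.0003  0.0056]
270.8 [-0.0003  0.0084]
272.8 [-0.0002  0.0112]
```

Call:
apply_moves(
  series="-0.0068 0.0016 0 0 0 0; -0.0133 0.0042 0 0 0 0; -0.0195 0.0073 0 0 0 0; -0.0255 0.011 0 0 0 0; -0.0311 0.0151 0 0 0 0",
)

```text
time_s: 2.82
position: [0.4597, 0.2208, 0.2495]
orientation: [0.708, 0.706, -0.004, -0.001]
ft_force: [-15.6, -8.3, 19.3]
grip_width: 0.0159
finger_force: 25.0
```

Call:
apply_moves(
  series="-0.0052 0.0046 0 0 0 0; -0.01 0.0097 0 0 0 0; -0.0143 0.0152 0 0 0 0; -0.0182 0.021 0 0 0 0; -0.0215 0.0272 0 0 0 0",
)

```text
time_s: 3.45
position: [0.4872, 0.1985, 0.2493]
orientation: [0.708, 0.706, -0.004, -0.001]
ft_force: [-11.9, -13.9, 12.0]
grip_width: 0.0157
finger_force: 25.0
```

```bash
python3 - <<'E'
from h import *
s=robot.sense(); print(s['grip_width'],s['finger_force'],s['ft_force']); plan(s['position'],0)
v=s['position'][:2]-[.5228,.2717]; print(np.hypot(*v),np.degrees(np.arctan2(v[1],v[0]))%360)
E
```

```text
0.015714851066921463 25.014601349830627 [-11.93649319 -13.93429841  12.02543617]
t 3.45 pos [0.4872 0.1985 0.2493] yaw -0.1 q6 0.3 shift mm [0. 0. 0.] turn [-0.36  0.23 -0.14]
0.08139179101330771 244.06488516843734
```

Call:
apply_moves(
  series="-0.0038 0.0062 0 0 0 0; -0.0063 0.013 0 0 0 0; -0.0081 0.0198 0 0 0 0; -0.0089 0.0251 0 0 0 0; -0.0092 0.0279 0 0 0 0",
)

```text
time_s: 4.08
position: [0.5162, 0.1904, 0.2494]
orientation: [0.708, 0.706, -0.001, -0.0]
ft_force: [-4.5, -4.2, 2.7]
grip_width: 0.0155
finger_force: 25.0
```

Call:
apply_moves(
  series="-0.0002 0.003 0 0 0 0; -0.0003 0.006 0 0 0 0; -0.0003 0.009 0 0 0 0; -0.0002 0.011 0 0 0 0; -0.0002 0.011 0 0 0 0",
)

```text
time_s: 4.7
position: [0.527, 0.1904, 0.2494]
orientation: [0.708, 0.706, -0.001, -0.0]
ft_force: [-5.9, -3.5, 5.4]
grip_width: 0.0155
finger_force: 25.0
```

```bash
python3 - <<'E'
from h import *
s=robot.sense(); print(s['grip_width'],s['finger_force'],s['ft_force']); plan(s['position'],0)
v=s['position'][:2]-[.5228,.2717]; print(np.hypot(*v),np.degrees(np.arctan2(v[1],v[0]))%360)
E
```

```text
0.015524305212182284 25.000019967556 [-5.85766603 -3.50274337  5.43555503]
t 4.7 pos [0.527  0.1904 0.2494] yaw -0.2 q6 0.27 shift mm [0. 0. 0.] turn [-0.11  0.04 -0.19]
0.08144467283725883 272.9624958978784
```

Call:
apply_moves(
  series="0 0 0 0 0 0; 0 0 0 0 0 0; 0 0 0 0 0 0",
  gripper=0.05,
)

```text
time_s: 5.08
position: [0.5275, 0.1906, 0.2495]
orientation: [0.708, 0.706, 0.0, 0.0]
ft_force: [-0.2, 0.2, -0.2]
grip_width: 0.0409
finger_force: 0.0
```

Call:
apply_moves(
  series="0 0 -0.06 0 0 0; 0 0 -0.11 0 0 0; -0.02 -0.02 -0.11 0 0 0; -0.02 -0.02 -0.11 0 0 0",
)

```text
time_s: 5.58
position: [0.5066, 0.17, 0.3599]
orientation: [0.709, 0.706, 0.0, 0.0]
ft_force: [-0.1, 0.5, 0.3]
grip_width: 0.05
finger_force: 0.0
```

```bash
python3 - <<'E'
from h import *
s,im=snap('wrist','w2.png'); cm=cam('wrist',s); plan(s['position'],0)
c=np.array([.5228,.2717])
print('post pred',proj(cm,[.526,.1918,.102]),'mouth',proj(cm,[.4709,.2696,.088]))
E
```

```text
t 5.62 pos [0.5072 0.1704 0.3596] yaw -0.2 q6 0.24 shift mm [-0.4 -0.6 -0.3] turn [ 0.02 -0.01 -0.23]
post pred [308.25019036 195.15141432] mouth [225.55470195  76.74721254]
```

View pics/w2.png

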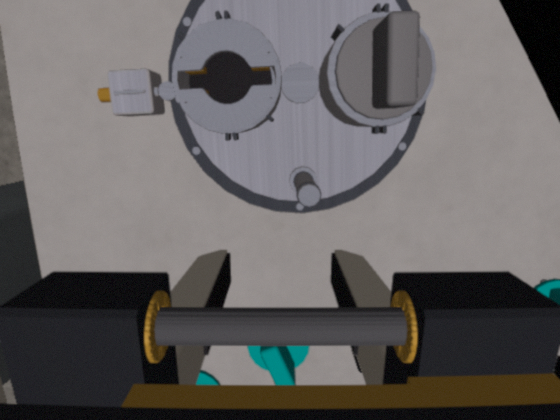

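Post top (309,194) and mouth (227,77) both lie on the predictions for the detent; slots run (181,80)-(275,74), towards the plunger block at (132,92).

```bash
python3 - <<'E'
from h import *
s=robot.sense(); cm=cam('wrist',s)
for n,u,v,z in [('post',309,194,.102),('mouth',227,77,.088),('s1',180,80,.088),('s2',276,74,.088),('block',132,92,.034)]:
    p=onz(cm,u,v,z); d=p[:2]-[.5228,.2717]; print(n,p.round(4),np.hypot(*d).round(4),np.degrees(np.arctan2(d[1],d[0]))%360)
plan([.45,.03,.36],90); plan([.46,-.088,.36],None)
# lid bar orientation in top
t=cam('top'); S=.7
for u,v in [(475,333),(489,360)]: print(onz(t,u*S,v*S,.06))
E
```

```text
post [0.527  0.1931 0.102 ] 0.0787 273.059557339633
mouth [0.4724 0.2698 0.088 ] 0.0504 182.1243574980755
s1 [0.4409 0.2683 0.088 ] 0.082 182.39553261855986
s2 [0.505  0.2715 0.088 ] 0.0178 180.5956342066533
block [0.3862 0.2658 0.034 ] 0.1367 182.45749209280584
t 5.62 pos [0.5072 0.1704 0.3596] yaw -0.2 q6 0.24 shift mm [-140.6  -56.6   -0.4] turn [ 1.000e-02 -3.000e-02  8.977e+01]
t 5.62 pos [0.5072 0.1704 0.3596] yaw -0.2 q6 0.24 shift mm [-258.6  -46.1   -0.5] turn [ 0.02 -0.01  0.  ]
[ 0.53815701 -0.073402    0.06      ]
[ 0.49360214 -0.09719368  0.06      ]
```

Call:
apply_moves(
  series="-0.03 -0.03 0 0 0 -10; -0.07 -0.05 0 0 0 -20; -0.1 -0.05 0 0 0 -30; -0.14 -0.05 0 0 0 -40; -0.18 -0.05 0 0 0 -50",
)

```text
time_s: 6.25
position: [0.4572, -0.0102, 0.3592]
orientation: [0.341, 0.94, 0.0, -0.0]
ft_force: [0.5, -0.7, 0.5]
grip_width: 0.0503
finger_force: 0.0
```

```bash
python3 -c "
from h import *
plan([.51,-.087,.34],118)"
```

```text
t 6.25 pos [ 0.4572 -0.0102  0.3592] yaw 50.2 q6 -1.0 shift mm [-89.7 -25.1  19.2] turn [ 1.000e-02 -0.000e+00 -6.784e+01]
```

Call:
apply_moves(
  series="-0.03 -0.025 0.01 0 0 -10; -0.06 -0.025 0.019 0 0 -20; -0.09 -0.025 0.019 0 0 -30; -0.09 -0.025 0.019 0 0 -40; -0.09 -0.025 0.019 0 0 -50",
)

```text
time_s: 6.88
position: [0.5101, -0.0866, 0.3397]
orientation: [-0.088, 0.996, 0.0, -0.0]
ft_force: [0.1, -0.9, 0.2]
grip_width: 0.0502
finger_force: 0.0
```

Call:
apply_moves(
  series="0 0 0 0 0 -10; 0 0 0 0 0 -18; 0 0 0 0 0 -18; 0 0 0 0 0 -18",
)

```text
time_s: 7.38
position: [0.5096, -0.0864, 0.3401]
orientation: [-0.239, 0.971, 0.0, -0.0]
ft_force: [0.7, -0.4, 0.2]
grip_width: 0.05
finger_force: 0.0
```

```bash
python3 - <<'E'
from h import *
s,im=snap('wrist','w3.png'); cm=cam('wrist',s); plan([.516,-.087,.211],118)
print('lid',proj(cm,[.516,-.087,.06]))
E
```

```text
t 7.42 pos [ 0.5095 -0.0864  0.3402] yaw 117.7 q6 -2.31 shift mm [ -5.5  -3.6 129.2] turn [ 0.01 -0.01 -0.34]
lid [276.25556058 225.67478257]
```

View pics/w3.png

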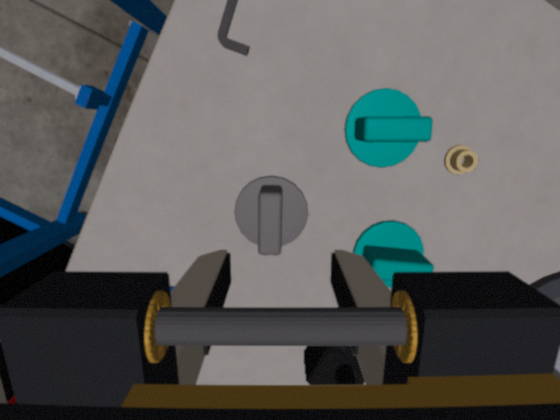

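The loose grey lid is at (271,211), its bar top spanning (259-282, 193-254), centre (270,224). The other two with bars, at (385,127) and (390,250), are turquoise, so not meant. I'll enlarge it to confirm.

```bash
python3 - <<'E'
from h import *
im=cv2.imread('pics/w3.png'); cv2.imwrite('pics/w3c.png',cv2.resize(im[165:265,220:320],(600,600),interpolation=cv2.INTER_CUBIC))
s=robot.sense(); cm=cam('wrist',s)
for uv in [(259,194),(281,194),(259,254),(282,254),(270.3,224)]: print(onz(cm,*uv,.06).round(4))
E
```

```text
[ 0.5003 -0.1096  0.06  ]
[ 0.4927 -0.0952  0.06  ]
[ 0.5424 -0.0883  0.06  ]
[ 0.5341 -0.0726  0.06  ]
[ 0.5169 -0.0916  0.06  ]
```

View pics/w3c.png

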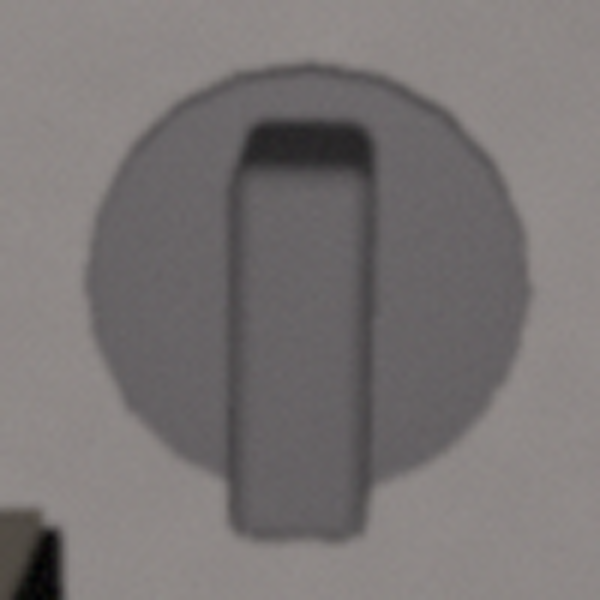

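Crop: dark grey flange with an 18x50 bar, dark end face at the top; it's the grey lid, standing free. Descending.

Call:
apply_moves(
  series="-0.004 -0.008 0.05 0 0 0; -0.004 -0.008 0.1 0 0 0; -0.004 -0.008 0.127 0 0 0; -0.004 -0.008 0.127 0 0 0; -0.004 -0.008 0.127 0 0 0",
)

```text
time_s: 8.05
position: [0.517, -0.0917, 0.2145]
orientation: [-0.24, 0.971, -0.0, 0.001]
ft_force: [0.2, -0.2, 0.8]
grip_width: 0.0502
finger_force: 0.0
```

Call:
apply_moves(
  series="0 0 0 0 0 0; 0 0 0 0 0 0; 0 0 0 0 0 0; 0 0 0 0 0 0",
  gripper=0.005,
  grip_force=40,
)

```text
time_s: 8.55
position: [0.5166, -0.0917, 0.2136]
orientation: [-0.24, 0.971, -0.0, 0.0]
ft_force: [-0.3, 0.1, 2.2]
grip_width: 0.0178
finger_force: 39.9
```

```bash
python3 - <<'E'
from h import *
s=robot.sense(); print(s['grip_width'],s['finger_force'],s['ft_force']); plan(s['position'],118)
E
```

```text
0.01783166436992274 39.85465943813324 [-0.29566418  0.10720155  2.24409874]
t 8.55 pos [ 0.5166 -0.0917  0.2136] yaw 117.8 q6 -2.32 shift mm [0. 0. 0.] turn [-0.02  0.02 -0.2 ]
```

Call:
apply_moves(
  series="0 0 -0.04 0 0 0; 0 0 -0.09 0 0 0; 0 0.03 -0.13 0 0 0; 0 0.08 -0.147 0 0 0; 0 0.13 -0.147 0 0 5",
)

```text
time_s: 9.18
position: [0.4552, 0.0243, 0.3617]
orientation: [-0.197, 0.981, -0.0, 0.001]
ft_force: [1.3, 1.3, -1.3]
grip_width: 0.0179
finger_force: 39.8
```

```bash
python3 -c "
from h import *
plan([.4715,.2698,.32],92.3);print(robot.sense()['grip_width'])"
```

```text
t 9.18 pos [0.4552 0.0243 0.3617] yaw 112.7 q6 -2.02 shift mm [-109.5  220.3   41.7] turn [-0.04  0.14 20.37]
0.017850090591921886
```

Call:
apply_moves(
  series="-0.02 0.05 0 0 0 5; -0.05 0.11 0 0 0 10; -0.08 0.165 0.0 0 0 15; -0.1095 0.22 0.02 0 0 20; -0.1095 0.22 0.036 0 0 20.4",
)

```text
time_s: 9.8
position: [0.4712, 0.2715, 0.3237]
orientation: [-0.022, 1.0, 0.0, 0.0]
ft_force: [-0.7, 0.4, -1.0]
grip_width: 0.0175
finger_force: 39.9
```

Call:
apply_moves(
  series="0 0 0 0 0 0; 0 0 0 0 0 0",
)

```text
time_s: 10.05
position: [0.4718, 0.2675, 0.3249]
orientation: [-0.021, 1.0, -0.0, 0.0]
ft_force: [1.0, -1.0, -0.7]
grip_width: 0.018
finger_force: 39.9
```

```bash
python3 - <<'E'
from h import *
s,im=snap('wrist','w4.png'); cm=cam('wrist',s); plan([.4715,.2698,.32],92.3)
print('mouth',proj(cm,[.4715,.2698,.088]))
s2,im2=snap('side','s4.png')
a=cv2.resize(im[:,:,::-1],(400,300)); b=cv2.resize(im2[180:340,200:413,::-1],(400,300),interpolation=cv2.INTER_CUBIC)
cv2.imwrite('pics/c4.png',np.hstack([a,b]))
E
```

```text
t 10.1 pos [0.4719 0.2675 0.3252] yaw 92.3 q6 -1.18 shift mm [0.3 2.3 5.2] turn [0.01 0.04 0.04]
mouth [284.77109104 235.43149816]
```

View pics/c4.png

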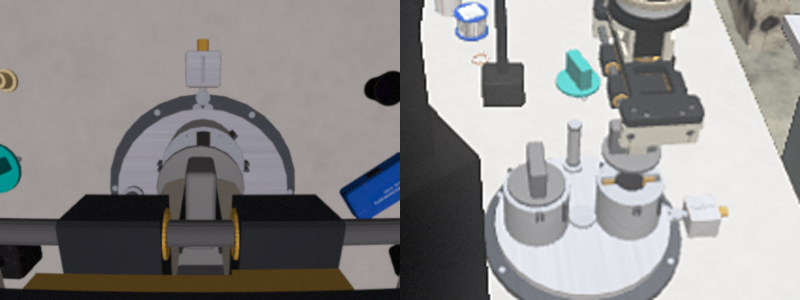

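Left (wrist): lid held, flange around (200,180) in the half-scale picture, canister slot visible above it at (203,138) in line with the bar. Right (side): lid hangs over the open canister, slots clear. Next, measuring the lid's offset in the grip.

```bash
python3 - <<'E'
from h import *
s=robot.sense(); cm=cam('wrist',s); im=cv2.imread('pics/w4.png').copy()
zf=s['position'][2]-.2136+.022; p=s['position']
pts=lambda cx,cy,r,z:np.array([proj(cm,[cx+r*np.cos(a),cy+r*np.sin(a),z]) for a in np.linspace(0,6.283,73)])
big=cv2.resize(im[130:290,180:390],(800,610),interpolation=cv2.INTER_CUBIC)[:600]
k=800/210
def draw(P,col): cv2.polylines(big,[np.int32((P-[180,130])*k)],False,col,1)
draw(pts(p[0],p[1],.032,zf),(0,0,255))
draw(pts(.4715,.2698,.037,.088),(255,0,0))
cv2.imwrite('pics/w4c.png',big)
E
```

```text
(no output)
```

View pics/w4c.png

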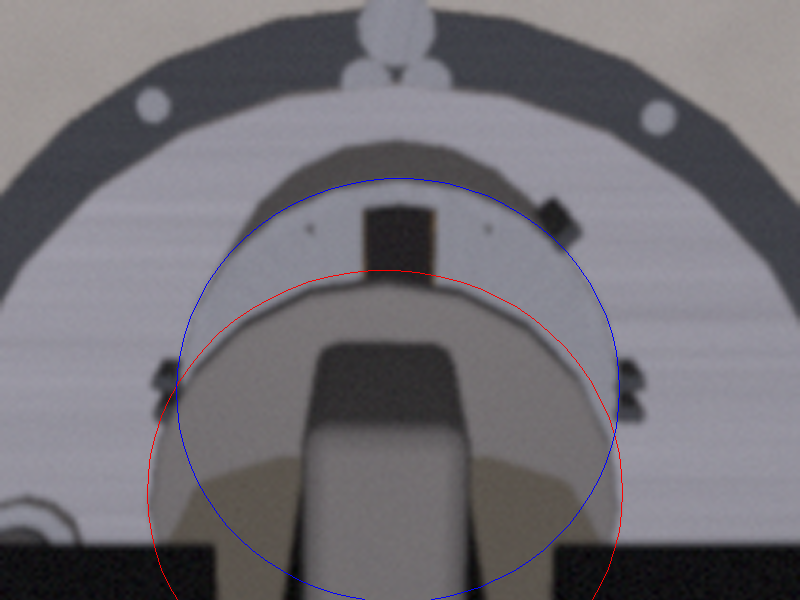

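Call:
apply_moves(
  series="-0.001 0.002 0.01 0 0 0; 0.0015 0.0025 0.02 0 0 0; 0.0015 0.0025 0.02 0 0 0; 0.0015 0.0025 0.02 0 0 0",
)

```text
time_s: 10.65
position: [0.47, 0.271, 0.3044]
orientation: [-0.021, 1.0, -0.0, -0.0]
ft_force: [0.6, 0.7, -1.1]
grip_width: 0.0177
finger_force: 39.9
```

```bash
python3 -c "
from h import *
plan([.4703,.2698,.2856],92.3);print(robot.sense()['ft_force'])"
```

```text
t 10.65 pos [0.47   0.271  0.3044] yaw 92.4 q6 -1.18 shift mm [-0.2 -1.2 18.8] turn [-0.   -0.    0.11]
[ 0.60216383  0.72357531 -1.11514661]
```

Call:
apply_moves(
  series="0 -0.001 0.003 0 0 0; 0 -0.001 0.006 0 0 0; 0 -0.001 0.009 0 0 0; 0 -0.001 0.009 0 0 0",
)

```text
time_s: 11.15
position: [0.47, 0.27, 0.2951]
orientation: [-0.021, 1.0, -0.0, -0.0]
ft_force: [-0.1, 0.8, -0.4]
grip_width: 0.0177
finger_force: 39.9
```

```bash
python3 -c "
from h import *
plan([.4703,.2698,.2856],92.3);print(robot.sense()['ft_force'])"
```

```text
t 11.15 pos [0.47   0.27   0.2951] yaw 92.4 q6 -1.18 shift mm [-0.3 -0.2  9.5] turn [-0.01 -0.03  0.1 ]
[-0.10276399  0.75699578 -0.4075676 ]
```

Call:
apply_moves(
  series="0 0 0.003 0 0 0; 0 0 0.006 0 0 0; 0 0 0.0085 0 0 0; 0 0 0.0095 0 0 0; 0 0 0.0095 0 0 0",
)

```text
time_s: 11.78
position: [0.47, 0.27, 0.2859]
orientation: [-0.021, 1.0, 0.0, 0.0]
ft_force: [-0.6, -0.3, -1.2]
grip_width: 0.0178
finger_force: 39.9
```

```bash
python3 -c "
from h import *
s=robot.sense();plan([.4703,.2698,.2856],92.3);print(s['ft_force'],s['ft_torque'])"
```

```text
t 11.78 pos [0.47   0.27   0.2859] yaw 92.4 q6 -1.18 shift mm [-0.3 -0.2  0.3] turn [0.  0.  0.1]
[-0.5636586  -0.29169046 -1.21876205] [ 0.0376045  -0.0206924   0.01778121]
```

Almost seated with no contact force; feeling for the rim in small steps.

Call:
apply_moves(
  series="0 0 0.001 0 0 0; 0 0 0.001 0 0 0; 0 0 0.002 0 0 0; 0 0 0.002 0 0 0",
)

```text
time_s: 12.28
position: [0.4701, 0.27, 0.2856]
orientation: [-0.021, 1.0, 0.0, 0.0]
ft_force: [-6.2, -3.5, 18.1]
grip_width: 0.0177
finger_force: 39.9
```

```bash
python3 -c "
from h import *
s=robot.sense();plan([.4703,.2698,.2856],92.3);print(s['ft_force'],s['ft_torque'])"
```

```text
t 12.28 pos [0.4701 0.27   0.2856] yaw 92.4 q6 -1.18 shift mm [-0.2 -0.3 -0. ] turn [0.02 0.04 0.1 ]
[-6.16658849 -3.46285046 18.11051294] [-0.44286715  1.26032476 -0.09248512]
```

Contact at the predicted height with 18 N: the lid is seated. Twisting clockwise 46°.

Call:
apply_moves(
  series="0 0 -0.0005 0 0 7; 0 0.0002 -0.0005 0 0 14; 0 0.0003 -0.0005 0 0 21; -0.0002 0.0004 -0.0005 0 0 28; -0.0002 0.0005 -0.0005 0 0 33",
)

```text
time_s: 12.9
position: [0.4705, 0.2706, 0.2856]
orientation: [0.265, 0.964, 0.0, 0.001]
ft_force: [-2.0, -3.1, 10.4]
grip_width: 0.0179
finger_force: 39.9
```

```bash
python3 -c "
from h import *
s=robot.sense();plan(s['position'],46.5);print(s['ft_force'],s['ft_torque'],s['grip_width'],s['finger_force'])"
```

```text
t 12.9 pos [0.4705 0.2706 0.2856] yaw 59.2 q6 -0.6 shift mm [0. 0. 0.] turn [ 0.06  0.05 12.74]
[-1.96639774 -3.07659443 10.36185567] [-0.41041616  0.52011886  0.2780214 ] 0.01791432327850283 39.90793704986572
```

Call:
apply_moves(
  series="0 0 0 0 0 6; 0 0 0 0 0 11; 0 0 0 0 0 13; 0 0 0 0 0 13; 0 0 0 0 0 13",
)

```text
time_s: 13.52
position: [0.4705, 0.2705, 0.2856]
orientation: [0.371, 0.929, 0.0, 0.001]
ft_force: [-2.6, -2.5, 11.9]
grip_width: 0.0178
finger_force: 39.9
```

```bash
python3 - <<'E'
from h import *
s,im=snap('wrist','w5.png');cm=cam('wrist',s);plan(s['position'],46.5);print(s['ft_force'],s['ft_torque'],s['grip_width'],s['finger_force'])
s2,im2=snap('side','s5.png'); sd=cam('side')
b=cv2.resize(im2[180:340,200:413,::-1],(400,300),interpolation=cv2.INTER_CUBIC)
cv2.imwrite('pics/c5.png',np.hstack([cv2.resize(im[:,:,::-1],(400,300)),b]))
E
```

```text
t 13.57 pos [0.4705 0.2705 0.2856] yaw 46.4 q6 -0.37 shift mm [-0.  0. -0.] turn [ 0.07  0.05 -0.08]
[-2.60099727 -2.4942455  11.89553894] [-0.44053065  0.41624043  0.06400213] 0.017777097568048714 39.8699551820755
```

View pics/c5.png

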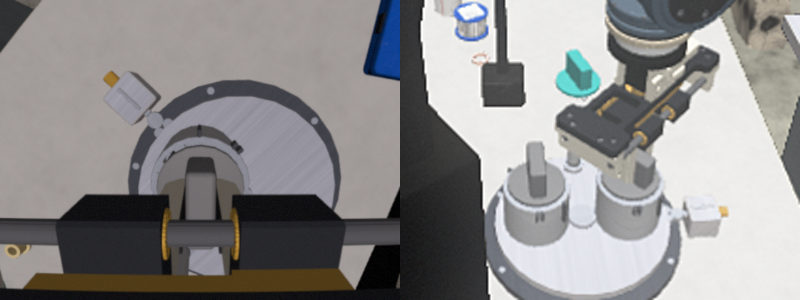

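Lid flush and concentric, its bar pointing at the long rib (200,130), and the roller still in line with the plunger block (157,118). I'll hold briefly, then hand in.

Call:
apply_moves(
  series="0 0 0 0 0 0; 0 0 0 0 0 0; 0 0 0 0 0 0; 0 0 0 0 0 0",
)

```text
time_s: 14.12
position: [0.4705, 0.2705, 0.2856]
orientation: [0.371, 0.929, 0.0, 0.001]
ft_force: [-2.0, -1.8, 9.7]
grip_width: 0.018
finger_force: 39.9
```

```bash
python3 -c "
from h import *
print(robot.sign_off())"
```

```text
the job is handed in; nothing more can be done
None
```

I handed the job in at 14.1 s (the hand-in gave no verdict): the indexer is in its detent, and the lid is flush on the open canister, turned 46° clockwise and still gripped at 40 N.

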